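Open the counter stopcock with an adjustable wrench

ROBOT

A 6-joint arm with a two-finger parallel gripper is mounted at the origin on the work surface. World frame = base frame: x ahead of the robot, y to its left, z up, the work surface at z = 0. Lengths are in m, angles in rad, forces in N, time in s.
With the tool pointing down it reaches from about 0.35 to 0.975 m from the base axis. Payload 4.9 kg.
Tool frame: the origin (TCP) lies midway between the tips of the shut fingers; the grasp point (between the pads) lies 19 mm behind it; z points along the fingers, y is the direction in which the jaws open and shut (so a half turn about z gives the same grasp; the last joint's range is limited). The gripper opens to 85 mm and grips with 20 to 120 N. Pads are 22 mm wide; open, the fingers measure 114 mm over their backs; the gripper's body (76 mm by 85 mm) begins 54 mm behind the grasp point. The pads swing forward as they close: fully open they stand 13 mm farther back than shut.
Start: joints at [-1.345, 0.053, 1.613, -0, 1.476, -0.119], TCP at [0.211, -0.588, 0.231] pointing down, gripper open.
Joint ranges: [-3.01, 3.01], [-1.01, 2.22], [0.06, 2.58], [-1.02, 4.17], [0.09, 2.62], [-3.14, 3.14]. Speed limits (rad/s): [2.57, 2.57, 3.14, 3.14, 3.14, 3.14].

INTERFACE

Orientations are given as a unit quaternion [w, x, y, z].
In Python, from plant import manip, cams gives the robot as it stands.
- The arm moves only by the tool jog_arm, never from a script. Its argument "targets" is a list of rows, each a list of 4 numbers: the shift along the tool's x, y, z in m, then the turn about the tool's z in degrees. A call has 1 to 5 rows; each row is the pose to reach, as a shift and turn from the pose commanded when the call began, along the tool's axes at that moment; what a row does not reach only later rows make up. A row lasts 1/12 s, in which the tool goes at most 41.7 mm and 7.16 degrees, less where a joint would pass 70% of its speed; a pose out of reach is approached as far as the arm can. A call with a gripper value outside its range is refused whole. "fingers" is the opening, from 0 (shut) to 1 (fully open), set as the call begins (left out, the last holds). The fingers move at their own pace and stop on an object; the grip force is fixed at half the most. Time passes only in rows, so rows that repeat a pose let the fingers close. It gives the time, the measured TCP pose, the force and the opening at its end, in the units of the state.
- manip.state(): the state, without advancing time (a new reading comes with each control period).
- cams.grab_frame(name): name is "scene" or "top" or "wrist"; returns the picture (384x512x3 uint8, red, green, blue); there is no depth.
- cams.get_calibration(name): a dict with "camera_matrix" (3x3 intrinsics, pixels), "cam_to_world" (4x4, takes a point from camera to world coordinates). Camera axes: x right, y up, looking along -z (the intrinsics and any distortion apply to the point x, -y, -z); pixel columns grow to the right and rows downward; lengths in m; the calibration is good to about 2 mm. A picture is of the moment at which its call begins: read the wrist's pose just before it. get_calibration takes no time and is no camera call; for the wrist camera it gives the pose at the moment of the call.
- manip.job_done(): hands the job in, once; it reports no verdict.
The state is a dict: "time": time; "joint_pos": joint angles; "joint_vel": joint speeds; "joint_efforts": joint torques, N m; "tool_pos": TCP position; "tool_rot": TCP orientation; "contact_force": force on the tool from outside, world axes, zero at the start; "ft_torque": the same for the moment, N m; "gripper_width": opening from 0.0 (shut) to 1.0 (fully open).
Only numpy, scipy, OpenCV 4.12 (cv2) and the standard library are available. Lean on these libraries where they do the work, as an engineer would, in place of code of your own. Each camera call takes 0.05 s, during which the arm holds its last target. There are 200 camera calls.

TASK

The brass stopcock of the water pipe is partly shut: set the adjustable wrench flat on the counter with its wide-open jaws round the hexagonal head and roll the knurled worm until the jaws just fit it. Then turn the stopcock with the wrench until its pointer is in line with the copper pipe, and leave the wrench on the head. Do not touch the stopcock itself with the robot, and leave the other things where they are.

Things in the scene. Friction and masses are not known exactly. Their poses are not given: they have to be found in the camera images.
- head (a point): Centre of the stopcock's hexagonal brass head, 13.5 mm above the counter; it turns about its upright axis. 32 mm across flats, 37 across corners, from 3 to 24 mm above the counter, bare flat counter round it. On top: a round boss (20 mm, up to 34 mm high) and the pointer bar (9 mm wide, 24 to 30 mm above the counter, reaching 50 mm from the axis). +x of the point runs along the pointer; two flats face its +y and -y.
- cock (a joint): Angle of the stopcock, rad: 0 with the pointer in line with the pipe; starts about -0.9 to -0.6; grows as the head turns clockwise seen from above, up to 0.6. Stays where it is left; takes 0.35 N m (2 to 3 N near the handle's end). A wrench on the two flats that are parallel to the pointer has the pointer in its mouth and its handle straight opposite, clear of the pipe.
- pipe (a point): Middle of the copper pipe (21 mm thick, up to 24 mm high, flanges 38 mm wide at both ends), 150 mm from the head's axis. The pipe starts 85 mm and ends 210 mm from that axis, and its line passes through the axis. The point's +x points along the pipe, away from the head: the direction in which the pointer must point.
- mouth (a point): Wrench: point midway between the jaws when 32 mm apart, half-way up (8 mm over the counter when lying flat). Axes: +x out of the mouth (handle along -x), +y to the fixed jaw, z up. Steel, 16 mm thick all over, 0.6 kg. Fixed jaw face at y = +16 mm, movable one at y = 16 mm less the opening; mouth from x = -22 (its bottom) to +22 mm. Wrench head spans x -74 to +22, y -46 to +34 mm.
- handle (a point): Grip point on the wrench's handle, near its centre of mass: 90 mm behind the mouth point, half-way up (8 mm). The handle is a bar 24 mm wide and 16 mm thick from 74 to 223 mm behind the mouth point, with a round end 32 mm wide up to 238 mm. Same axes as mouth.
- handle_end (a point): Point on the handle 200 mm behind the mouth point, half-way up. Same axes as mouth.
- worm_top (a point): Top of the worm: dark knurled roller, 22 mm across, 18 mm long, axis along the wrench's y, 48 mm behind the mouth point and 2 mm to its -y side; this point is 23.5 mm over the counter, 7.5 mm above the wrench's face. A fingertip pressed on it (8 to 15 N) and drawn towards the jaws (+x) rolls it by friction (5 to 6 N of drag) and closes the jaw, drawn back opens it; it slips once the jaws grip.
- jaw (a joint): Position of the movable jaw, m: the jaw opening is 0.028 + this value. 0.004 fits the 32 mm head; it starts at about 0.010 to 0.014 (opening 38 to 42 mm). 22 mm of rolling at the worm's rim moves it 4 mm. It stays where it is left.
- squeeze: White squeeze bottle, 56 mm wide and 170 mm high, origin under its centre. To be left alone.
- shaker: Aluminium shaker, 52 mm wide and 78 mm high, origin under its centre. To be left alone.
- ramekin: White ramekin, 72 mm wide and 42 mm high, origin under its centre. To be left alone.
- mug: White mug, 80 mm wide and 95 mm high, origin under its centre. To be left alone.
- bowl: Steel bowl, 150 mm wide and 60 mm high, origin under its centre. To be left alone.
- spatula: Spatula with a black handle, about 300 mm long, lying flat, origin under its middle. To be left alone.

How it is judged:
By the outcome, as a careful person would: the job done as asked, in the order asked, and still so for the second after the job is handed in, with the robot touching nothing.
It also fails if it takes over 61 s, if anything falls off the work surface, if the arm or the gripper's body presses on something with over 40 N, if the wrist force passes 120 N, or if a joint passes its speed limit or range.

## Working session

There is one attempt and no reset: what is moved stays moved. The work goes in short steps, Python scripts to look and compute and a tool call to move; the robot and the scene stay as the last step left them, time stands still between calls to the robot, and variables do not carry over. Pictures are saved under pics/ and viewed, about 8 in all and at most 12, crops included, and the job is handed in when it is done.

Besides the shell and the picture viewer there is one more tool, called after "Emit:" as a command line: name --pt "numbers of a row" for each row, then --argument value for the rest. jog_arm: Moves the arm, as the interface text tells. Its arguments: {"type":"object","properties":{"targets":{"type":"array"},"fingers":{"type":"number"}},"required":["targets"]}

```bash
mkdir -p pics; cat > h.py <<'E'
import numpy as np, cv2
from plant import manip, cams
from scipy.spatial.transform import Rotation as R
def px(cal,P):
    K=np.array(cal["camera_matrix"]);T=np.linalg.inv(np.array(cal["cam_to_world"]))
    p=T[:3,:3]@np.array(P,float)+T[:3,3]; p=np.array([p[0],-p[1],-p[2]]); q=K@p; return q[:2]/q[2]
def ray(cal,u,v,z):
    K=np.array(cal["camera_matrix"]);T=np.array(cal["cam_to_world"])
    d=np.linalg.inv(K)@[u,v,1]; d=T[:3,:3]@np.array([d[0],-d[1],-d[2]]); o=T[:3,3]
    return o+d*(z-o[2])/d[2]
def rot(st): q=st["tool_rot"]; return R.from_quat([q[1],q[2],q[3],q[0]])
def save(n,im,f=1): cv2.imwrite("pics/"+n,cv2.resize(im[:,:,::-1],None,fx=f,fy=f,interpolation=cv2.INTER_CUBIC))
E
python3 - <<'E'
from h import *
np.set_printoptions(precision=4,suppress=True)
print(manip.state())
for n in("scene","top"):
    save(n+"0.png",cams.grab_frame(n),1.5); c=cams.get_calibration(n); print(n,c)
E
```

```text
{'time': 0.0, 'joint_pos': array([-1.345 ,  0.0534,  1.6143, -0.    ,  1.476 , -0.119 ]), 'joint_vel': array([-0.0004,  0.0005,  0.0009,  0.0005,  0.0013, -0.0007]), 'joint_efforts': array([  0.0006, -39.3671, -37.0182,  -0.0001,   0.0071,   0.    ]), 'tool_pos': array([ 0.2111, -0.5876,  0.2301]), 'tool_rot': array([-0.001 ,  0.9852,  0.1715, -0.0001]), 'contact_force': array([-0.1694,  0.266 , -0.3632]), 'ft_torque': array([ 0.1091, -0.0132, -0.0344]), 'gripper_width': 1.0048856748525234}
scene {'camera_matrix': array([[479.5635,   0.    , 245.82  ],
       [  0.    , 479.5635, 190.5183],
       [  0.    ,   0.    ,   1.    ]]), 'cam_to_world': array([[-0.3474, -0.5088,  0.7877,  1.5624],
       [ 0.9376, -0.1727,  0.3019,  0.3899],
       [-0.0176,  0.8434,  0.5371,  0.6841],
       [ 0.    ,  0.    ,  0.    ,  1.    ]])}
top {'camera_matrix': array([[376.3514,   0.    , 250.685 ],
       [  0.    , 376.3514, 191.3006],
       [  0.    ,   0.    ,   1.    ]]), 'cam_to_world': array([[ 0.0098,  0.9836, -0.1801,  0.3756],
       [-0.9998,  0.0065, -0.0191,  0.0107],
       [-0.0176,  0.1803,  0.9835,  1.1754],
       [ 0.    ,  0.    ,  0.    ,  1.    ]])}
```

View pics/top0.png

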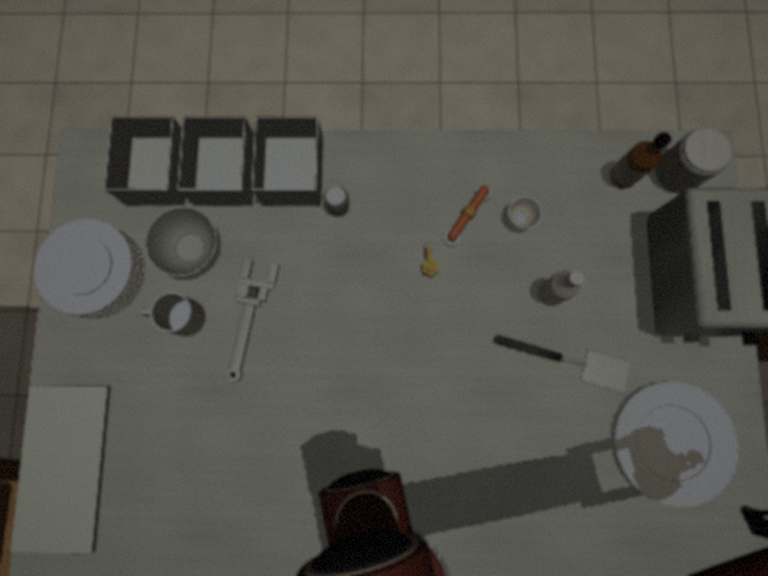

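View pics/scene0.png

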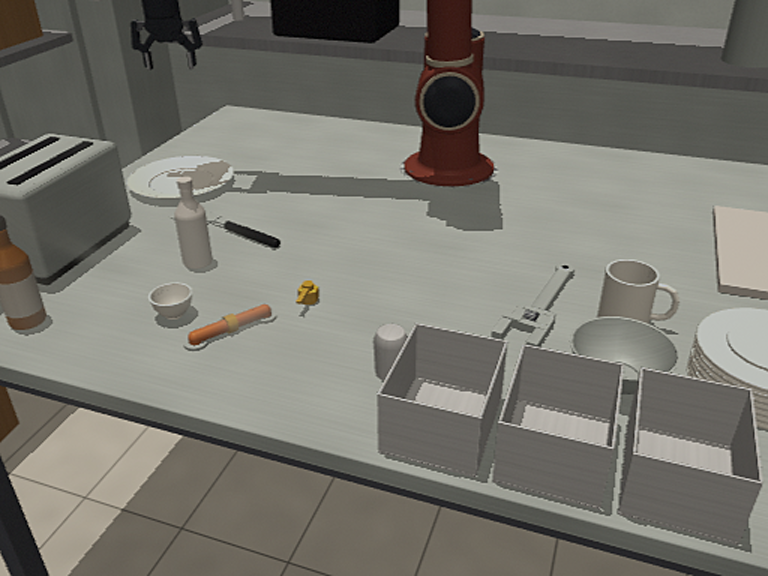

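```bash
python3 - <<'E'
from h import *
np.set_printoptions(precision=4,suppress=True)
c=cams.get_calibration("top")
for n,u,v,z in [("boss",429.5,267,.03),("ptr",428.5,247,.027),("pipe0",452,239,.012),("pipe1",486,188,.012),("hend",235,376,.016),("jawL",246,262,.016),("jawR",275,264,.016),("worm",254,293,.02),("handle top",249,306,.016),("squeeze",555,297,0),("ramekin",522,218,.0),("shaker",337,203,0),("bowl",183,245,.03),("mug",178,315,.0),("spat",500,340,0)]:
    print(n,ray(c,u/1.5,v/1.5,z))
c=cams.get_calibration("wrist");st=manip.state()
T=np.eye(4);T[:3,:3]=rot(st).as_matrix();T[:3,3]=st["tool_pos"]
print(c["camera_matrix"],np.linalg.inv(T)@np.array(c["cam_to_world"]))
print(T)
E
```

```text
boss [ 0.6281 -0.0775  0.03  ]
ptr [ 0.6716 -0.0759  0.027 ]
pipe0 [ 0.6932 -0.127   0.012 ]
pipe1 [ 0.8072 -0.2018  0.012 ]
hend [0.4015 0.319  0.016 ]
jawL [0.6397 0.3087 0.016 ]
jawR [0.6358 0.247  0.016 ]
worm [0.5727 0.2875 0.02  ]
handle top [0.5458 0.2976 0.016 ]
squeeze [ 0.5719 -0.3423  0.    ]
ramekin [ 0.744  -0.2796  0.    ]
shaker [0.7763 0.1204 0.    ]
bowl [0.6724 0.4402 0.03  ]
mug [0.5279 0.4511 0.    ]
spat [ 0.4807 -0.2246  0.    ]
[[278.6489   0.     257.2629]
 [  0.     278.6489 191.6557]
 [  0.       0.       1.    ]] [[-0.0001  0.9553  0.2955  0.0766]
 [ 1.      0.      0.0001 -0.0009]
 [ 0.0001  0.2955 -0.9553 -0.1435]
 [ 0.      0.      0.      1.    ]]
[[ 0.9412  0.338  -0.0004  0.2111]
 [ 0.338  -0.9412  0.0018 -0.5877]
 [ 0.0002 -0.0018 -1.      0.2302]
 [ 0.      0.      0.      1.    ]]
```

Emit:
jog_arm --pt "0.158 -0.123 0.027 0" --pt "0.158 -0.123 0.027 0" --pt "0.158 -0.123 0.027 0" --pt "0.158 -0.123 0.027 0" --pt "0.158 -0.123 0.027 0"

```text
time: 0.52
tool_pos: [0.319, -0.4165, 0.2032]
tool_rot: [-0.001, 0.985, 0.172, -0.0]
contact_force: [0.2, -0.1, 0.6]
gripper_width: 1.001
```

Emit:
jog_arm --pt "0.158 -0.123 0.027 0" --pt "0.158 -0.123 0.027 0" --pt "0.158 -0.123 0.027 0" --pt "0.158 -0.123 0.027 0" --pt "0.158 -0.123 0.027 0"

```text
time: 0.93
tool_pos: [0.426, -0.2473, 0.1765]
tool_rot: [-0.0, 0.985, 0.172, -0.0]
contact_force: [1.7, -0.8, -0.0]
gripper_width: 0.998
```

Emit:
jog_arm --pt "0.158 -0.123 0.027 20" --pt "0.158 -0.123 0.027 20" --pt "0.158 -0.123 0.027 20" --pt "0.158 -0.123 0.027 20" --pt "0.158 -0.123 0.027 20"

```text
time: 1.35
tool_pos: [0.5284, -0.0863, 0.1509]
tool_rot: [0.0, 1.0, -0.003, -0.0]
contact_force: [-0.6, 0.1, 0.0]
gripper_width: 1.0
```

```bash
python3 - <<'E'
from h import *
import pickle
st=manip.state();c=cams.get_calibration("wrist");im=cams.grab_frame("wrist")
pickle.dump((st,c,im),open("w1.pkl","wb"));print(st["tool_pos"]); save("w1.png",im,1.5)
E
```

```text
[ 0.52836357 -0.0862765   0.15093767]
```

View pics/w1.png

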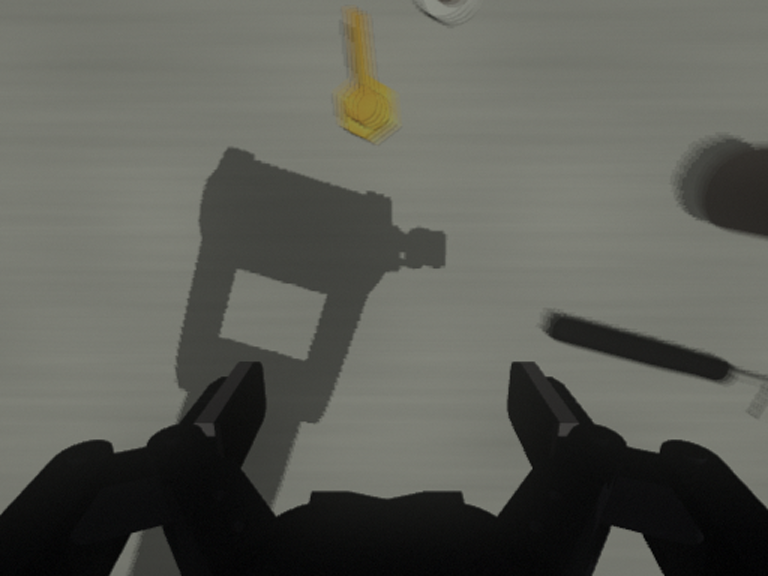

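Emit:
jog_arm --pt "0.03 0.015 -0.02 0" --pt "0.06 0.03 -0.04 0" --pt "0.06 0.03 -0.04 0" --pt "0.06 0.03 -0.04 0" --pt "0.06 0.03 -0.04 0"

```text
time: 1.82
tool_pos: [0.5872, -0.1183, 0.1907]
tool_rot: [-0.0, 1.0, -0.002, -0.001]
contact_force: [-0.4, -0.1, 0.1]
gripper_width: 0.999
```

```bash
python3 - <<'E'
from h import *
import pickle
st=manip.state();c=cams.get_calibration("wrist");im=cams.grab_frame("wrist")
pickle.dump((st,c,im),open("w2.pkl","wb"));print(st["tool_pos"]); save("w2.png",im[0:256,150:450],2.6)
E
```

```text
[ 0.58721986 -0.11827875  0.19066995]
```

View pics/w2.png

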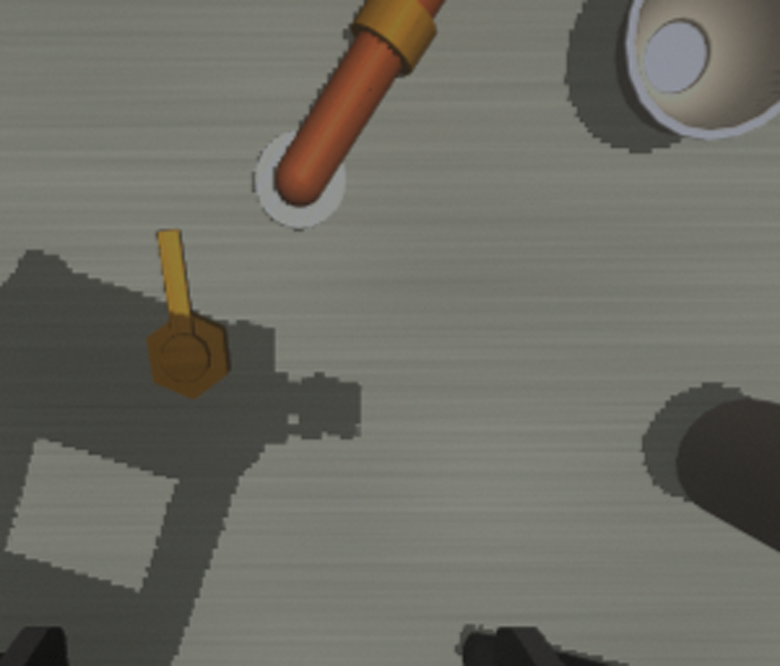

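```bash
python3 - <<'E'
from h import *
import pickle
np.set_printoptions(precision=4,suppress=True)
st,c,im=pickle.load(open("w2.pkl","rb"))
f=lambda u,v,z:ray(c,150+(u+.5)/2.6-.5,(v+.5)/2.6-.5,z)[:2]
b=f(185,357,.034);t=f(168,231,.030);fl=f(299,181,.002);hx=np.mean([f(*p,.024) for p in[(226,325),(229,371),(193,398),(155,379),(149,338),(185,311)]],0)
b2=f(182,316,.03)
p1=(f(280,165,.0135)+f(324,190,.0135))/2; p2=(f(357,28,.0135)+f(402,72,.0135))/2
an=lambda d:np.degrees(np.arctan2(d[1],d[0]))
print("boss",b,"hexc",hx,"tip",t,np.linalg.norm(t-b),"ptr",an(t-b),an(t-b2),"flange",fl,np.linalg.norm(fl-b),an(fl-b),"pipe",p1,p2,an(p2-p1))
# hex flats parallel to pointer: edges
print(an(f(226,325,.024)-f(229,371,.024)),an(f(149,338,.024)-f(155,379,.024)))
ct=cams.get_calibration("top"); far=ray(ct,487/1.5,186/1.5,.004)[:2]; print(far,an(far-b),np.linalg.norm(far-b))
E
```

```text
boss [ 0.6314 -0.0784] hexc [ 0.6315 -0.0791] tip [ 0.68   -0.0733] 0.04888593174516154 ptr 5.98557689850773 7.123811989737359 flange [ 0.7011 -0.1256] 0.0841485176489586 -34.08600718594142 pipe [ 0.7011 -0.1266] [ 0.7465 -0.1565] -33.38951195286208
2.3114551756607074 5.213635118285405
[ 0.8148 -0.2056] -34.731047626208756 0.22315646623380128
```

Emit:
jog_arm --pt "-0.016 -0.038 0 0" --pt "-0.032 -0.076 0 0" --pt "-0.048 -0.114 0 0" --pt "-0.064 -0.152 0 0" --pt "-0.08 -0.19 0 0"

```text
time: 2.28
tool_pos: [0.5061, 0.0733, 0.1902]
tool_rot: [-0.0, 1.0, -0.003, -0.001]
contact_force: [1.0, 0.7, 0.5]
gripper_width: 0.998
```

Emit:
jog_arm --pt "-0.005 -0.04 0 2" --pt "-0.01 -0.08 0 4" --pt "-0.015 -0.12 0 6" --pt "-0.02 -0.16 0 8" --pt "-0.027 -0.2 0 9.5"

```text
time: 2.7
tool_pos: [0.4805, 0.2734, 0.1905]
tool_rot: [0.0, 0.996, -0.086, -0.001]
contact_force: [1.6, -0.5, -0.1]
gripper_width: 0.995
```

Emit:
jog_arm --pt "-0.008 -0.026 0.02 0" --pt "-0.008 -0.026 0.03 0" --pt "-0.008 -0.026 0.03 0" --pt "-0.008 -0.026 0.03 0" --pt "-0.008 -0.026 0.03 0"

```text
time: 3.12
tool_pos: [0.479, 0.2979, 0.1616]
tool_rot: [0.0, 0.996, -0.086, 0.0]
contact_force: [0.4, -0.3, 0.0]
gripper_width: 1.0
```

```bash
python3 - <<'E'
from h import *
import pickle
st=manip.state();c=cams.get_calibration("wrist");im=cams.grab_frame("wrist")
pickle.dump((st,c,im),open("w3.pkl","wb"));print(st["tool_pos"],st["tool_rot"]); save("w3.png",im,1.5)
E
```

```text
[0.47902267 0.29789636 0.16164295] [ 1.54750156e-04  9.96327335e-01 -8.56260278e-02  8.42735848e-06]
```

View pics/w3.png

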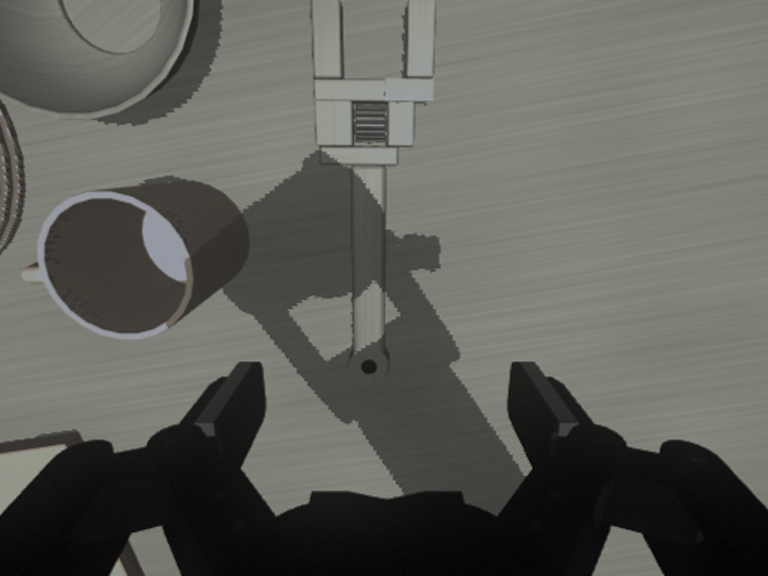

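```bash
python3 - <<'E'
from h import *
import pickle
np.set_printoptions(precision=4,suppress=True)
st,c,im=pickle.load(open("w3.pkl","rb"))
f=lambda u,v,z=.016:ray(c,(u+.5)/1.5-.5,(v+.5)/1.5-.5,z)[:2]
an=lambda d:np.degrees(np.arctan2(d[1],d[0]))
h=f(369,367); n=(f(353,175)+f(386,175))/2; print("hole",h,"neck",n,an(n-h),np.linalg.norm(n-h), "handle width",np.linalg.norm(f(353,175)-f(386,175)))
print("jawface angles",an(f(341,5)-f(342,70)),an(f(407,5)-f(407,70)))
a=np.radians(an(n-h));x=np.array([np.cos(a),np.sin(a)]);y=np.array([-x[1],x[0]])
Tt=rot(st).as_matrix();g=lambda p:((p-h)@x,(p-h)@y)
for nm,q in dict(botL=(341,79),botR=(400,79),fix=(341.5,40),mov=(407,40),back=(340,165),wormc=(370,120)).items(): print(nm,g(f(*q)))
print("tool yaw",an(Tt[:2,0]), "ctr axis", g(st["tool_pos"][:2]))
E
```

```text
hole [0.4054 0.3254] neck [0.5456 0.299 ] -10.65475527614721 0.14271537013632754 handle width 0.02205584023799416
jawface angles -10.636804909401489 -8.980979660867638
botL (np.float64(0.20063518020656268), np.float64(0.018030669956096868))
botR (np.float64(0.20116998458840926), np.float64(-0.018971307393835162))
fix (np.float64(0.2222849138694761), np.float64(0.017346987028271896))
mov (np.float64(0.2228639214589302), np.float64(-0.022729255290178222))
back (np.float64(0.14884599751045982), np.float64(0.01959808797038176))
wormc (np.float64(0.1769511641983868), np.float64(-0.00022983068094707972))
tool yaw -9.82404947302546 ctr axis (np.float64(0.07745885905539718), np.float64(-0.013391806694759433))
```

Emit:
jog_arm --pt "0.03 -0.0136 0.01 0.4" --pt "0.0553 -0.0136 0.03 0.4" --pt "0.0553 -0.0136 0.07 0.4" --pt "0.0553 -0.0136 0.11 0.4" --pt "0.0553 -0.0136 0.14 0.4"

```text
time: 3.58
tool_pos: [0.5363, 0.3014, 0.0197]
tool_rot: [0.0, 0.996, -0.09, -0.0]
contact_force: [-0.9, 0.1, -0.9]
gripper_width: 0.997
```

Emit:
jog_arm --pt "0 0 0.014 0" --pt "0 0 0.018 0" --pt "0 0 0.018 0" --pt "0 0 0.018 0"

```text
time: 3.92
tool_pos: [0.5378, 0.3035, 0.0061]
tool_rot: [-0.001, 0.996, -0.089, 0.002]
contact_force: [0.3, 0.1, -0.0]
gripper_width: 1.005
```

Emit:
jog_arm --pt "0 0 0 0" --pt "0 0 0 0" --pt "0 0 0 0" --pt "0 0 0 0" --pt "0 0 0 0" --fingers 0.0

```text
time: 4.33
tool_pos: [0.536, 0.3027, 0.0042]
tool_rot: [0.001, 0.996, -0.088, 0.0]
contact_force: [0.3, -2.4, 1.9]
gripper_width: 0.297
```

Emit:
jog_arm --pt "0 0 0 0" --pt "0 0 0 0" --pt "0 0 0 0" --pt "0 0 0 0" --pt "0 0 0 0"

```text
time: 4.75
tool_pos: [0.5363, 0.3029, 0.0045]
tool_rot: [0.0, 0.996, -0.088, 0.0]
contact_force: [-2.5, -2.7, 6.6]
gripper_width: 0.26
```

Emit:
jog_arm --pt "0 0 -0.02 0" --pt "0.002 0.025 -0.03 -4" --pt "0.004 0.055 -0.03 -8" --pt "0.006 0.087 -0.03 -12" --pt "0.008 0.12 -0.03 -16"

```text
time: 5.17
tool_pos: [0.5207, 0.1826, 0.0318]
tool_rot: [0.0, 0.999, 0.053, -0.001]
contact_force: [0.4, -0.5, -5.6]
gripper_width: 0.258
```

Emit:
jog_arm --pt "-0.008 0.03 0 0" --pt "-0.016 0.06 0 0" --pt "-0.023 0.09 0 0" --pt "-0.029 0.115 0 0" --pt "-0.0343 0.134 0 0"

```text
time: 5.58
tool_pos: [0.4999, 0.0451, 0.0316]
tool_rot: [-0.0, 0.999, 0.05, -0.002]
contact_force: [0.0, -0.1, -5.3]
gripper_width: 0.258
```

Emit:
jog_arm --pt "-0.0085 0.03 0 0" --pt "-0.017 0.06 0 0" --pt "-0.025 0.09 0 0" --pt "-0.031 0.115 0 0" --pt "-0.0343 0.134 0 0"

```text
time: 6.0
tool_pos: [0.4794, -0.0913, 0.0316]
tool_rot: [-0.001, 0.999, 0.05, -0.002]
contact_force: [0.2, 0.4, -7.1]
gripper_width: 0.263
```

Emit:
jog_arm --pt "0 0 0 0" --pt "0 0 0 0" --pt "0 0 0 0"

```text
time: 6.25
tool_pos: [0.4805, -0.0892, 0.0322]
tool_rot: [-0.001, 0.999, 0.051, -0.001]
contact_force: [1.1, 0.4, -5.7]
gripper_width: 0.261
```

```bash
python3 - <<'E'
from h import *
import pickle
st=manip.state();c=cams.get_calibration("wrist");im=cams.grab_frame("wrist")
pickle.dump((st,c,im),open("w4.pkl","wb"));print(st["tool_pos"],st["tool_rot"],st["gripper_width"]); save("w4.png",im[0:256,100:400],2.6)
E
```

```text
[ 0.48054645 -0.0892049   0.03221911] [-8.04508669e-04  9.98698905e-01  5.09777221e-02 -1.05950689e-03] 0.2608038408085458
```

View pics/w4.png

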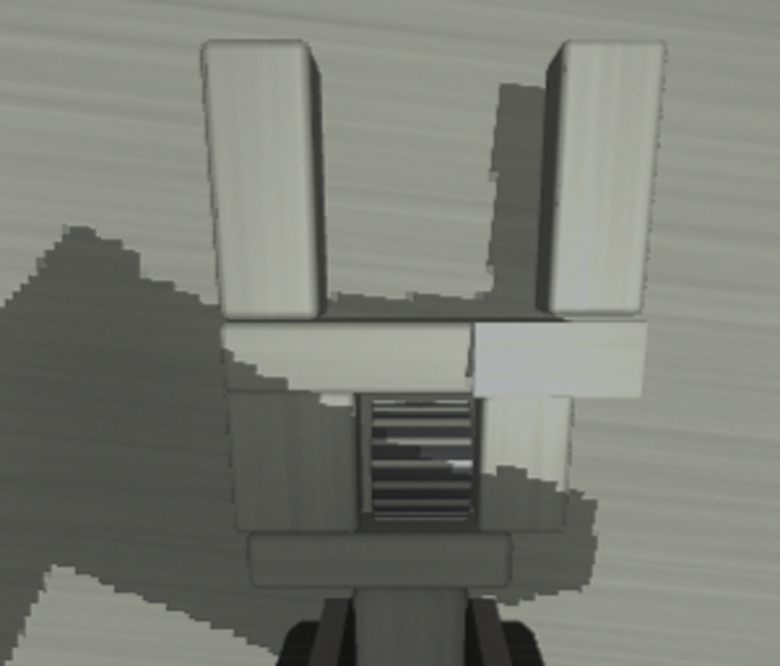

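```bash
python3 - <<'E'
from h import *
import pickle
np.set_printoptions(precision=4,suppress=True)
st,c,im=pickle.load(open("w4.pkl","rb"))
M=rot(st).as_matrix();tp=np.array(st["tool_pos"])
for z in(.0437,):
  for n,q in dict(fixtip=(306,45),fixroot=(317,315),movtip=(568,45),movroot=(551,312),bot=(430,318),neckL=(356,592),neckR=(466,592),back=(380,585)).items():
    p=ray(c,100+(q[0]+.5)/2.6-.5,(q[1]+.5)/2.6-.5,z); print(n,M.T@(p-tp),p)
print(np.degrees(np.arctan2(M[1,0],M[0,0])),M[:,2])
E
```

```text
fixtip [ 0.1114 -0.0176 -0.0117] [ 0.5896 -0.0603  0.0437]
fixroot [ 0.0696 -0.0175 -0.0116] [ 0.5481 -0.0648  0.0437]
movtip [ 0.1114  0.0242 -0.0117] [ 0.5939 -0.1019  0.0437]
movroot [ 0.0701  0.0238 -0.0117] [ 0.5528 -0.1058  0.0437]
bot [ 0.0691  0.0025 -0.0116] [ 0.5496 -0.0847  0.0437]
neckL [ 0.0162 -0.0118 -0.0115] [ 0.4955 -0.0759  0.0437]
neckR [ 0.0162  0.0101 -0.0115] [ 0.4978 -0.0976  0.0437]
back [ 0.0177 -0.007  -0.0115] [ 0.4975 -0.0805  0.0437]
5.844254865648969 [-0.0022  0.0015 -1.    ]
```

Emit:
jog_arm --pt "0 0.002 0.012 0" --pt "0 0.002 0.024 0" --pt "0 0.002 0.024 0" --pt "0.012 0.002 0.024 0" --pt "0.024 0.002 0.024 0"

```text
time: 6.72
tool_pos: [0.5045, -0.0887, 0.0078]
tool_rot: [-0.001, 0.999, 0.051, -0.002]
contact_force: [0.8, -0.2, -5.6]
gripper_width: 0.256
```

Emit:
jog_arm --pt "0.009 0 0 0" --pt "0.018 0 0 0" --pt "0.025 0 0 0" --pt "0.031 0 0 0" --pt "0.035 0 0 0"

```text
time: 7.13
tool_pos: [0.5412, -0.0859, 0.0094]
tool_rot: [-0.0, 0.999, 0.051, -0.0]
contact_force: [-0.5, 0.8, -5.7]
gripper_width: 0.259
```

Emit:
jog_arm --pt "0.002 0 0 0" --pt "0.004 0 0 0" --pt "0.004 0 0 0" --pt "0.004 0 0 0"

```text
time: 7.47
tool_pos: [0.5442, -0.0856, 0.0093]
tool_rot: [-0.0, 0.999, 0.051, -0.0]
contact_force: [-0.4, -0.1, -5.4]
gripper_width: 0.261
```

```bash
python3 - <<'E'
from h import *
import pickle
st=manip.state();c=cams.get_calibration("wrist");im=cams.grab_frame("wrist")
pickle.dump((st,c,im),open("w5.pkl","wb"));print(st["tool_pos"],st["tool_rot"],st["contact_force"],st["gripper_width"]); save("w5.png",im[0:256,100:400],2.6)
E
```

```text
[ 0.54418884 -0.08559518  0.00930194] [-8.03652190e-05  9.98696944e-01  5.10328449e-02 -2.38510257e-04] [-0.35352553 -0.1495444  -5.36514137] 0.26110850790128426
```

View pics/w5.png

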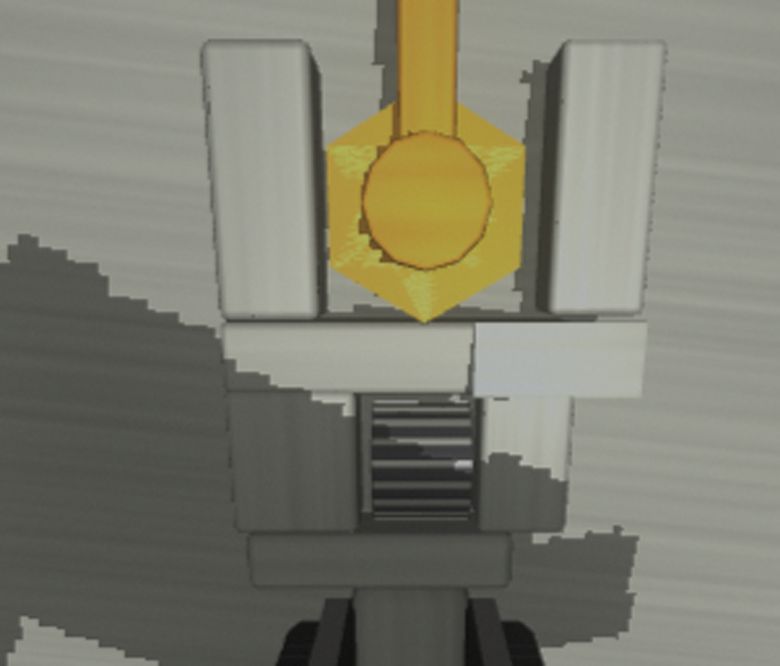

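Emit:
jog_arm --pt "0 0 0.003 0" --pt "0 0 0.0048 0" --pt "0 0 0.0048 0" --pt "0 0 0.0048 0"

```text
time: 7.85
tool_pos: [0.5443, -0.0856, 0.0045]
tool_rot: [-0.0, 0.999, 0.051, -0.0]
contact_force: [-0.6, 0.1, -5.6]
gripper_width: 0.26
```

Emit:
jog_arm --pt "0 0 0 0" --pt "0 0 0 0" --pt "0 0 0 0" --pt "0 0 0 0" --pt "0 0 0 0" --fingers 0.6

```text
time: 8.27
tool_pos: [0.5453, -0.0858, 0.0055]
tool_rot: [0.0, 0.999, 0.051, 0.001]
contact_force: [-0.1, -1.2, 0.6]
gripper_width: 0.604
```

Emit:
jog_arm --pt "0 0 -0.02 0" --pt "0 0 -0.045 0" --pt "0 0 -0.06 0" --pt "0 0 -0.06 0"

```text
time: 8.6
tool_pos: [0.5477, -0.0865, 0.0692]
tool_rot: [0.001, 0.999, 0.051, 0.004]
contact_force: [0.6, -0.2, 0.4]
gripper_width: 0.598
```

Emit:
jog_arm --pt "0.015 0 0 0" --pt "0.031 0 0 0" --pt "0.031 0 0 0" --pt "0.031 0 0 0" --pt "0.031 0 0 0" --fingers 0.0

```text
time: 9.02
tool_pos: [0.5743, -0.0823, 0.0635]
tool_rot: [-0.0, 0.999, 0.051, -0.001]
contact_force: [-0.2, -0.3, -0.5]
gripper_width: 0.002
```

Emit:
jog_arm --pt "0 0 0 0" --pt "0 0 0.015 0" --pt "0 0 0.03 0" --pt "0 0 0.035 0" --pt "0 0 0.035 0"

```text
time: 9.43
tool_pos: [0.5733, -0.082, 0.0276]
tool_rot: [-0.001, 0.999, 0.051, -0.002]
contact_force: [-1.1, 0.0, -0.2]
gripper_width: 0.0
```

Emit:
jog_arm --pt "0.002 0 0.002 0" --pt "0.002 0 0.003 0" --pt "0.002 0 0.004 0" --pt "0.002 0 0.004 0" --pt "0.002 0 0.004 0"

```text
time: 9.85
tool_pos: [0.5777, -0.0823, 0.0262]
tool_rot: [0.0, 0.999, 0.051, 0.0]
contact_force: [-0.8, 0.1, -0.2]
gripper_width: -0.0
```

Emit:
jog_arm --pt "0 0 0.001 0" --pt "0 0 0.002 0" --pt "0 0 0.002 0" --pt "0 0 0.002 0"

```text
time: 10.18
tool_pos: [0.5773, -0.0822, 0.0236]
tool_rot: [-0.0, 0.999, 0.051, -0.0]
contact_force: [-0.5, -0.2, -0.3]
gripper_width: 0.002
```

Emit:
jog_arm --pt "0 0 0.0007 0" --pt "0 0 0.0014 0" --pt "0 0 0.0014 0" --pt "0 0 0.0014 0"

```text
time: 10.52
tool_pos: [0.5775, -0.0823, 0.0233]
tool_rot: [-0.0, 0.999, 0.051, -0.0]
contact_force: [-2.8, -0.1, 7.4]
gripper_width: 0.001
```

Emit:
jog_arm --pt "0.001 0 0.0007 0" --pt "0.005 0 0.0007 0" --pt "0.009 0 0.0007 0" --pt "0.013 0 0.0007 0" --pt "0.016 0 0.0007 0"

```text
time: 10.93
tool_pos: [0.5933, -0.0807, 0.0233]
tool_rot: [-0.0, 0.999, 0.051, -0.001]
contact_force: [-6.2, 0.3, 9.5]
gripper_width: 0.003
```

Emit:
jog_arm --pt "0 0 -0.005 0" --pt "-0.01 0 -0.006 0" --pt "-0.018 0 -0.006 0" --pt "-0.018 0 -0.002 0" --pt "-0.018 0 0 0"

```text
time: 11.35
tool_pos: [0.5743, -0.0825, 0.0219]
tool_rot: [-0.0, 0.999, 0.051, -0.001]
contact_force: [-8.4, 1.4, 18.2]
gripper_width: -0.002
```

Emit:
jog_arm --pt "0 0 0 0" --pt "0.005 0 0 0" --pt "0.009 0 0 0" --pt "0.014 0 0 0" --pt "0.018 0 0 0"

```text
time: 11.77
tool_pos: [0.593, -0.0809, 0.0232]
tool_rot: [0.0, 0.999, 0.051, -0.001]
contact_force: [-6.3, -1.3, 13.3]
gripper_width: 0.002
```

```bash
python3 - <<'E'
from h import *
import pickle
st=manip.state();c=cams.get_calibration("wrist");im=cams.grab_frame("wrist")
pickle.dump((st,c,im),open("w6.pkl","wb"));print(st["tool_pos"],st["contact_force"]); save("w6.png",im[20:276,100:400],2.6)
E
```

```text
[ 0.59298661 -0.08094299  0.02319744] [-6.25537838 -1.33290163 13.28558164]
```

View pics/w6.png

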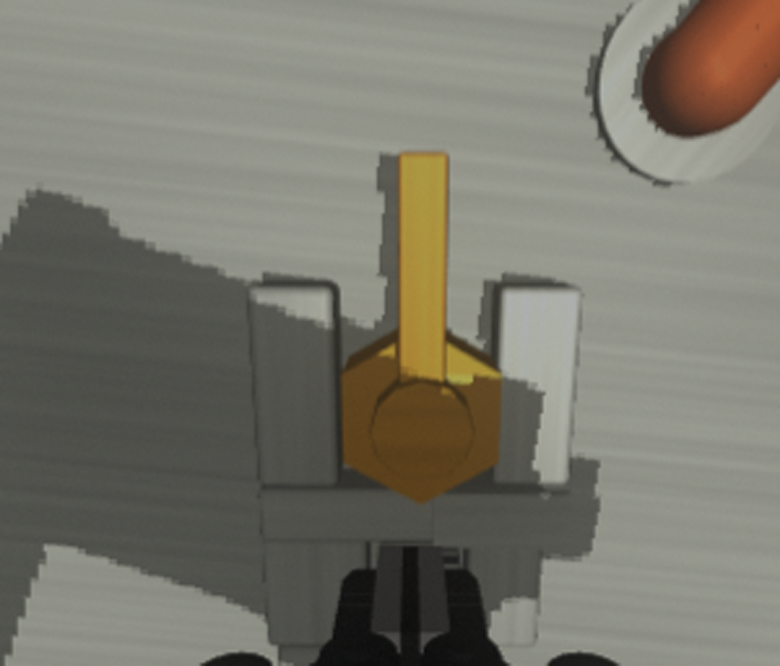

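Emit:
jog_arm --pt "0 0 -0.005 0" --pt "-0.008 0 -0.006 0" --pt "-0.014 0 -0.006 0" --pt "-0.015 0 -0.002 0" --pt "-0.015 0 -0.0003 0"

```text
time: 12.23
tool_pos: [0.5774, -0.0822, 0.0229]
tool_rot: [-0.0, 0.999, 0.051, -0.001]
contact_force: [-9.7, 1.2, 20.1]
gripper_width: 0.003
```

Emit:
jog_arm --pt "0 0 0 0" --pt "0.004 0 0 0" --pt "0.008 0 0 0" --pt "0.012 0 0 0" --pt "0.015 0 0 0"

```text
time: 12.65
tool_pos: [0.5907, -0.082, 0.023]
tool_rot: [0.001, 0.999, 0.052, -0.004]
contact_force: [-16.5, -4.4, 20.2]
gripper_width: 0.002
```

Emit:
jog_arm --pt "0 0 -0.005 0" --pt "-0.008 0 -0.006 0" --pt "-0.014 0 -0.006 0" --pt "-0.015 0 -0.002 0" --pt "-0.015 0 0 0"

```text
time: 13.07
tool_pos: [0.5772, -0.0821, 0.0227]
tool_rot: [-0.0, 0.999, 0.051, -0.001]
contact_force: [-11.5, 2.5, 21.4]
gripper_width: 0.0
```

Emit:
jog_arm --pt "0 0 0 0" --pt "0.004 0 0 0" --pt "0.008 0 0 0" --pt "0.012 0 0 0" --pt "0.015 0 0 0"

```text
time: 13.48
tool_pos: [0.5861, -0.0814, 0.0228]
tool_rot: [0.0, 0.999, 0.052, -0.011]
contact_force: [-33.8, -2.3, 34.0]
gripper_width: 0.0
```

```bash
python3 - <<'E'
from h import *
import pickle
st=manip.state();c=cams.get_calibration("wrist");im=cams.grab_frame("wrist")
pickle.dump((st,c,im),open("w7.pkl","wb"));print(st["tool_pos"],st["contact_force"]); save("w7.png",im[100:228,170:320],5)
E
```

```text
[ 0.58610519 -0.08143467  0.02284304] [-33.76037137  -2.32056737  34.00746927]
```

View pics/w7.png

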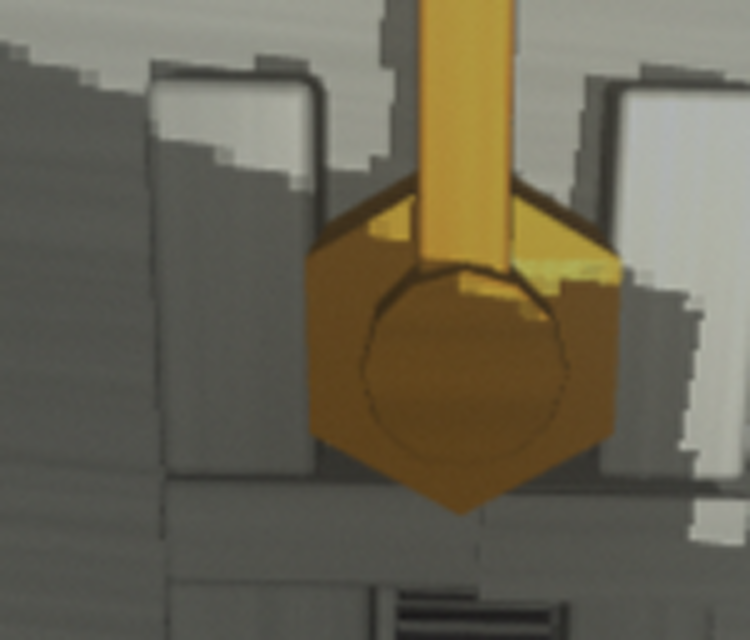

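Emit:
jog_arm --pt "-0.006 0 -0.005 0" --pt "-0.012 0 -0.02 0" --pt "-0.02 0 -0.045 0" --pt "-0.05 0 -0.05 0" --pt "-0.085 0 -0.05 0" --fingers 0.4

```text
time: 13.95
tool_pos: [0.5104, -0.0898, 0.0741]
tool_rot: [0.001, 0.999, 0.052, 0.003]
contact_force: [-1.3, -0.8, 0.5]
gripper_width: 0.401
```

Emit:
jog_arm --pt "-0.035 0 0 0" --pt "-0.06 0 0 0" --pt "-0.07 0 0 0" --pt "-0.07 0 0 0" --pt "-0.07 0 0 0"

```text
time: 14.37
tool_pos: [0.4387, -0.0963, 0.0714]
tool_rot: [-0.0, 0.999, 0.051, 0.0]
contact_force: [0.0, -0.2, -0.6]
gripper_width: 0.398
```

```bash
python3 - <<'E'
from h import *
import pickle
np.set_printoptions(precision=4,suppress=True)
st=manip.state();c=cams.get_calibration("wrist");im=cams.grab_frame("wrist")
pickle.dump((st,c,im),open("w8.pkl","wb"));print(st["tool_pos"],st["tool_rot"],st["contact_force"],st["gripper_width"]); save("w8.png",im,1.5)
M=rot(st).as_matrix();print(M.T@(np.array([.6315,-.0788,.0])-st["tool_pos"]))
E
```

```text
[ 0.4387 -0.0963  0.0714] [-0.0001  0.9987  0.0508  0.0001] [ 0.0194 -0.2225 -0.5985] 0.397567619562705
[0.1936 0.0021 0.0714]
```

View pics/w8.png

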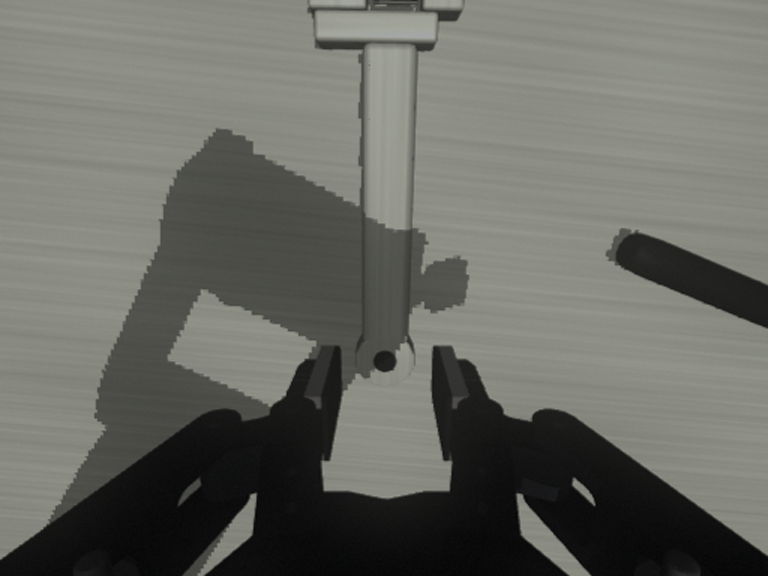

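Emit:
jog_arm --pt "0 -0.0015 0.02 0" --pt "0 -0.0015 0.045 0" --pt "0 -0.0015 0.063 0" --pt "0 -0.0015 0.067 0" --pt "0 -0.0015 0.067 0"

```text
time: 14.83
tool_pos: [0.4383, -0.0943, 0.0033]
tool_rot: [-0.001, 0.999, 0.051, -0.002]
contact_force: [-0.9, -0.1, 0.7]
gripper_width: 0.399
```

Emit:
jog_arm --pt "0 0 0 0" --pt "0 0 0 0" --pt "0 0 0 0" --fingers 0.34

```text
time: 15.08
tool_pos: [0.4403, -0.0954, 0.0064]
tool_rot: [0.001, 0.999, 0.051, 0.001]
contact_force: [-0.9, 0.2, 0.5]
gripper_width: 0.342
```

Emit:
jog_arm --pt "0.0005 -0.0136 0 4" --pt "0.0019 -0.0271 0 8" --pt "0.0043 -0.0405 0 12" --pt "0.0076 -0.0537 0 16" --pt "0.0118 -0.0667 0 20"

```text
time: 15.5
tool_pos: [0.4461, -0.0284, 0.0069]
tool_rot: [0.001, 0.992, -0.125, 0.003]
contact_force: [2.1, -5.6, -0.3]
gripper_width: 0.339
```

Emit:
jog_arm --pt "0.0005 -0.0136 0 4" --pt "0.0019 -0.0271 0 8" --pt "0.0043 -0.0405 0 12" --pt "0.0076 -0.0537 0 16" --pt "0.0095 -0.0603 0 18"

```text
time: 15.92
tool_pos: [0.4701, 0.0283, 0.0068]
tool_rot: [0.001, 0.961, -0.277, 0.003]
contact_force: [0.4, -5.5, 1.0]
gripper_width: 0.334
```

Emit:
jog_arm --pt "0 0 0 0" --pt "0 0 0 0"

```text
time: 16.08
tool_pos: [0.4685, 0.0289, 0.0058]
tool_rot: [-0.0, 0.961, -0.276, 0.001]
contact_force: [-0.1, 0.0, -1.2]
gripper_width: 0.341
```

```bash
python3 - <<'E'
from h import *
import pickle
np.set_printoptions(precision=4,suppress=True)
st=manip.state();print(st["tool_pos"],st["tool_rot"],st["contact_force"])
M=rot(st).as_matrix();print(np.degrees(np.arctan2(M[1,0],M[0,0])))
ims=[cams.grab_frame("scene")for _ in range(1)]
c=cams.get_calibration("scene")
print([px(c,p) for p in([.6315,-.0788,.034],[.7562,-.1624,.024],[.6728,-.1067,.03])])
save("s8.png",ims[0][150:270,100:250],5)
E
```

```text
[0.4685 0.0289 0.0058] [-0.0004  0.9611 -0.2762  0.0007] [-0.0523  0.0429 -1.2126]
-32.07034193943518
[array([204.8046, 188.005 ]), array([152.0062, 211.6835]), array([187.9225, 195.7671])]
```

View pics/s8.png

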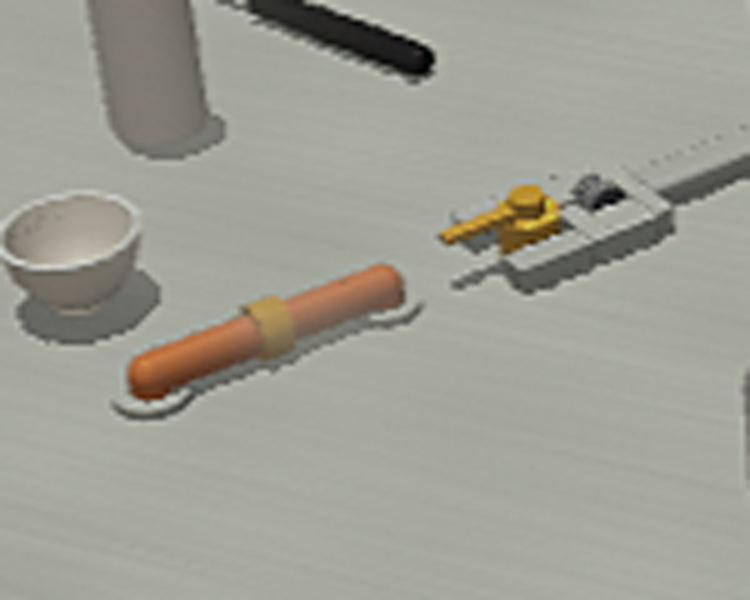

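Emit:
jog_arm --pt "0 0 -0.04 0" --pt "0 0 -0.08 0" --pt "0.02 0 -0.11 0" --pt "0.04 0 -0.14 0" --pt "0.07 0 -0.16 0"

```text
time: 16.55
tool_pos: [0.5278, -0.0086, 0.1687]
tool_rot: [-0.001, 0.961, -0.276, 0.002]
contact_force: [0.9, -0.3, 0.3]
gripper_width: 0.34
```

Emit:
jog_arm --pt "0.04 0 -0.01 0" --pt "0.075 0 -0.02 0" --pt "0.085 0 -0.02 0" --pt "0.085 0 -0.02 0" --pt "0.085 0 -0.02 0"

```text
time: 16.97
tool_pos: [0.5982, -0.0538, 0.184]
tool_rot: [-0.0, 0.961, -0.277, -0.001]
contact_force: [-0.7, 0.1, -0.0]
gripper_width: 0.341
```

```bash
cat > meas.py <<'E'
from h import *
import pickle,sys
def fitdir(c,mask,z):
    v,u=np.nonzero(mask); return np.array([ray(c,a,b,z)[:2] for a,b in zip(u,v)])
def line(P):
    vx,vy,x,y=cv2.fitLine(P.astype(np.float32),cv2.DIST_HUBER,0,.01,.01).ravel(); s=np.sign(vx); return np.degrees(np.arctan2(vy*s,vx*s)),np.array([x,y])
def go(st,c,im,tag):
    hsv=cv2.cvtColor(im,cv2.COLOR_RGB2HSV); h,s,v=cv2.split(hsv)
    brass=(h>=16)&(h<=28)&(s>120); cop=(h<14)&(s>100)
    hd=np.array([.6315,-.0788])
    P=fitdir(c,brass,.030); r=np.linalg.norm(P-hd,axis=1); B=P[(r>.024)&(r<.055)]
    Q=fitdir(c,cop,.016); r=np.linalg.norm(Q-hd,axis=1); Q=Q[(r>.08)&(r<.22)]
    print(tag,"tool",st["tool_pos"],"bar n",len(B),line(B),"pipe n",len(Q),line(Q),"range",r.min(),r.max())
if __name__=="__main__":
    np.set_printoptions(precision=4,suppress=True)
    if len(sys.argv)>1: st,c,im=pickle.load(open("w2.pkl","rb")); go(st,c,im,"w2")
    st=manip.state();c=cams.get_calibration("wrist");im=cams.grab_frame("wrist")
    pickle.dump((st,c,im),open("w9.pkl","wb")); go(st,c,im,"now")
E
python3 meas.py x
```

```text
w2 tool [ 0.5872 -0.1183  0.1907] bar n 212 (np.float32(5.67396), array([ 0.6678, -0.0744], dtype=float32)) pipe n 1338 (np.float32(-35.89556), array([ 0.7249, -0.1422], dtype=float32)) range 0.07359222715469864 0.5278380666378111
now tool [ 0.5982 -0.0538  0.184 ] bar n 222 (np.float32(-33.64059), array([ 0.6626, -0.0981], dtype=float32)) pipe n 1176 (np.float32(-34.636578), array([ 0.7197, -0.1382], dtype=float32)) range 0.07406608801841849 0.34842772424647883
```

```bash
python3 - <<'E'
from meas import *
st,c,im=pickle.load(open("w9.pkl","rb"))
M=rot(st).as_matrix();print(M.T@(np.array([.6315,-.0778,0])-st["tool_pos"]))
h,s,v=cv2.split(cv2.cvtColor(im,cv2.COLOR_RGB2HSV))
for r in range(0,190,6):
    o=[]
    for m in((h>=16)&(h<=28)&(s>110),(h<14)&(s>90)):
        u=np.nonzero(m[r,180:340])[0]+180; o.append((u.min(),u.max(),len(u),(u.min()+u.max())/2) if len(u)>3 else None)
    print(r,*o)
E
```

```text
[0.04144821 0.00249828 0.18386124]
0 None (np.int64(257), np.int64(277), 21, np.float64(267.0))
6 None (np.int64(256), np.int64(276), 21, np.float64(266.0))
12 None (np.int64(256), np.int64(276), 21, np.float64(266.0))
18 None (np.int64(256), np.int64(276), 21, np.float64(266.0))
24 None (np.int64(256), np.int64(275), 20, np.float64(265.5))
30 None (np.int64(256), np.int64(275), 20, np.float64(265.5))
36 None (np.int64(256), np.int64(275), 20, np.float64(265.5))
42 None (np.int64(256), np.int64(274), 19, np.float64(265.0))
48 None (np.int64(255), np.int64(274), 20, np.float64(264.5))
54 None (np.int64(255), np.int64(274), 20, np.float64(264.5))
60 None (np.int64(257), np.int64(272), 16, np.float64(264.5))
66 None None
72 None None
78 None None
84 None None
90 (np.int64(259), np.int64(265), 7, np.float64(262.0)) None
96 (np.int64(258), np.int64(266), 9, np.float64(262.0)) None
102 (np.int64(258), np.int64(266), 9, np.float64(262.0)) None
108 (np.int64(258), np.int64(266), 9, np.float64(262.0)) None
114 (np.int64(258), np.int64(265), 8, np.float64(261.5)) None
120 (np.int64(258), np.int64(265), 8, np.float64(261.5)) None
126 (np.int64(253), np.int64(269), 17, np.float64(261.0)) None
132 (np.int64(247), np.int64(276), 27, np.float64(261.5)) None
138 (np.int64(247), np.int64(276), 30, np.float64(261.5)) None
144 (np.int64(247), np.int64(276), 27, np.float64(261.5)) None
150 (np.int64(251), np.int64(272), 22, np.float64(261.5)) None
156 None None
162 None None
168 None None
174 None None
180 None None
186 None None
```

Emit:
jog_arm --pt "-0.04 0 0.01 0" --pt "-0.08 0 0.02 0" --pt "-0.115 0 0.04 0" --pt "-0.145 0 0.07 0" --pt "-0.155 0 0.1 0" --fingers 0.48

```text
time: 17.43
tool_pos: [0.4636, 0.0312, 0.0833]
tool_rot: [-0.0, 0.961, -0.276, -0.0]
contact_force: [-0.3, 0.1, -0.4]
gripper_width: 0.485
```

Emit:
jog_arm --pt "0 0 0.03 0" --pt "0 0 0.06 0" --pt "0 0 0.076 0" --pt "0 0 0.08 0" --pt "0 0 0.08 0"

```text
time: 17.85
tool_pos: [0.465, 0.0295, 0.003]
tool_rot: [0.0, 0.961, -0.276, -0.002]
contact_force: [-0.0, -0.3, 0.2]
gripper_width: 0.483
```

Emit:
jog_arm --pt "0 0 0 0" --pt "0 0 0 0" --pt "0 0 0 0" --pt "0 0 0 0" --fingers 0.34

```text
time: 18.18
tool_pos: [0.4689, 0.0287, 0.0063]
tool_rot: [-0.0, 0.961, -0.277, 0.001]
contact_force: [0.2, -0.3, -0.5]
gripper_width: 0.337
```

Emit:
jog_arm --pt "0 -0.001 0 0.3" --pt "0 -0.002 0 0.6" --pt "0 -0.003 0 0.9" --pt "0 -0.0042 0 1.2" --pt "0 -0.0042 0 1.2"

```text
time: 18.6
tool_pos: [0.4701, 0.0311, 0.0055]
tool_rot: [0.002, 0.958, -0.287, 0.0]
contact_force: [-3.6, -5.3, 3.8]
gripper_width: 0.34
```

Emit:
jog_arm --pt "0 0 0 0" --pt "0 0 0 0"

```text
time: 18.77
tool_pos: [0.4701, 0.0311, 0.0055]
tool_rot: [0.001, 0.958, -0.287, 0.0]
contact_force: [-2.6, -5.4, 4.5]
gripper_width: 0.34
```

Emit:
jog_arm --pt "0 -0.001 0 0.2" --pt "0 -0.002 0 0.4" --pt "0 -0.002 0 0.4" --pt "0 -0.002 0 0.4"

```text
time: 19.1
tool_pos: [0.4712, 0.0327, 0.0055]
tool_rot: [0.002, 0.957, -0.29, 0.0]
contact_force: [-3.2, -6.2, 4.2]
gripper_width: 0.339
```

Emit:
jog_arm --pt "0 0 0 0" --pt "0 0 0 0" --pt "0 0 0 0" --pt "0 0 0 0" --fingers 0.5

```text
time: 19.43
tool_pos: [0.4711, 0.0342, 0.0048]
tool_rot: [-0.0, 0.957, -0.29, -0.0]
contact_force: [0.1, -0.2, -0.4]
gripper_width: 0.499
```

Emit:
jog_arm --pt "0 0 -0.04 0" --pt "0 0 -0.08 0" --pt "0.02 0.003 -0.11 0" --pt "0.04 0.006 -0.14 0" --pt "0.07 0.006 -0.16 0"

```text
time: 19.85
tool_pos: [0.5269, -0.0097, 0.1685]
tool_rot: [-0.001, 0.957, -0.29, 0.002]
contact_force: [1.5, 0.7, 0.1]
gripper_width: 0.499
```

Emit:
jog_arm --pt "0.04 0 -0.01 0" --pt "0.075 0 -0.02 0" --pt "0.085 0 -0.02 0" --pt "0.085 0 -0.02 0" --pt "0.085 0 -0.02 0"

```text
time: 20.27
tool_pos: [0.596, -0.0568, 0.1838]
tool_rot: [-0.0, 0.957, -0.29, -0.001]
contact_force: [0.0, 0.7, -0.9]
gripper_width: 0.5
```

```bash
python3 meas.py; python3 - <<'E'
from meas import *
st,c,im=pickle.load(open("w9.pkl","rb"))
h,s,v=cv2.split(cv2.cvtColor(im,cv2.COLOR_RGB2HSV)); save("w9.png",im[0:190,180:340],3.1)
print(rot(st).as_matrix()[:2,0])
for r in range(0,160,8):
    o=[]
    for m in((h>=16)&(h<=28)&(s>110),(h<14)&(s>90)):
        u=np.nonzero(m[r,180:340])[0]+180; o.append((u.min()+u.max())/2 if len(u)>3 else None)
    print(r,*o)
E
```

```text
now tool [ 0.596  -0.0568  0.1838] bar n 210 (np.float32(-33.911205), array([ 0.6624, -0.0991], dtype=float32)) pipe n 1181 (np.float32(-34.712914), array([ 0.7195, -0.1382], dtype=float32)) range 0.07383779188992726 0.3447415174257968
[ 0.83132693 -0.55577816]
0 None 258.0
8 None 258.0
16 None 258.0
24 None 258.0
32 None 257.5
40 None 257.5
48 None 257.5
56 None 257.5
64 None 257.5
72 None None
80 None None
88 None None
96 256.5 None
104 256.5 None
112 257.0 None
120 257.0 None
128 257.0 None
136 257.0 None
144 257.0 None
152 256.5 None
```

View pics/w9.png

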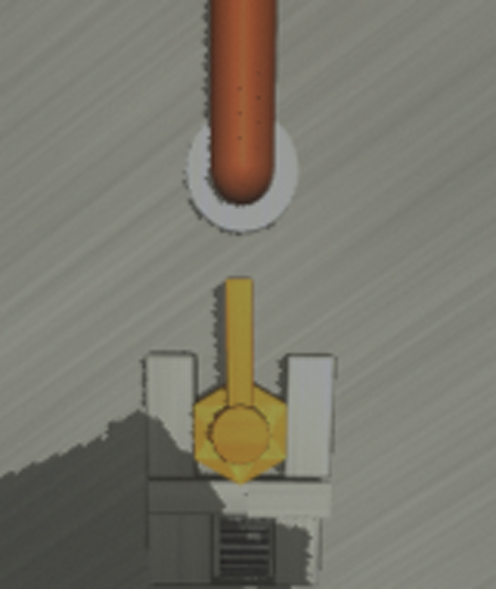

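Emit:
jog_arm --pt "-0.04 0 0.01 0" --pt "-0.08 -0.003 0.02 0" --pt "-0.115 -0.006 0.04 0" --pt "-0.145 -0.006 0.07 0" --pt "-0.155 -0.006 0.1 0"

```text
time: 20.73
tool_pos: [0.4671, 0.0367, 0.0833]
tool_rot: [-0.0, 0.957, -0.289, -0.0]
contact_force: [0.8, -0.9, -0.9]
gripper_width: 0.5
```

Emit:
jog_arm --pt "0 0 0.03 0" --pt "0 0 0.06 0" --pt "0 0 0.076 0" --pt "0 0 0.08 0" --pt "0 0 0.08 0"

```text
time: 21.15
tool_pos: [0.4684, 0.0348, 0.003]
tool_rot: [0.0, 0.957, -0.29, -0.002]
contact_force: [0.2, 0.1, -0.3]
gripper_width: 0.502
```

Emit:
jog_arm --pt "0 0 0 0" --pt "0 0 0 0" --pt "0 0 0 0" --pt "0 0 0 0" --fingers 0.34

```text
time: 21.48
tool_pos: [0.4714, 0.0338, 0.0058]
tool_rot: [0.0, 0.957, -0.29, 0.0]
contact_force: [-3.0, -1.5, 2.0]
gripper_width: 0.341
```

Emit:
jog_arm --pt "0 -0.001 0 0.3" --pt "0 -0.002 0 0.6" --pt "0 -0.003 0 0.8" --pt "0 -0.0036 0 1.0" --pt "0 -0.0036 0 1.0"

```text
time: 21.9
tool_pos: [0.473, 0.036, 0.0058]
tool_rot: [0.001, 0.954, -0.298, -0.0]
contact_force: [-5.4, -4.6, 4.5]
gripper_width: 0.343
```

Emit:
jog_arm --pt "0 0 0 0" --pt "0 0 0 0" --pt "0 0 0 0" --pt "0 0 0 0" --fingers 0.5

```text
time: 22.23
tool_pos: [0.4738, 0.0371, 0.0054]
tool_rot: [-0.0, 0.954, -0.299, 0.001]
contact_force: [-1.0, 0.0, -1.0]
gripper_width: 0.499
```

Emit:
jog_arm --pt "0 0 -0.04 0" --pt "0 0 -0.08 0" --pt "0.02 0.002 -0.11 0" --pt "0.04 0.004 -0.14 0" --pt "0.07 0.004 -0.16 0"

```text
time: 22.65
tool_pos: [0.5296, -0.0061, 0.1688]
tool_rot: [-0.001, 0.955, -0.298, 0.002]
contact_force: [0.6, 0.3, 0.6]
gripper_width: 0.499
```

Emit:
jog_arm --pt "0.04 0 -0.01 0" --pt "0.075 0 -0.02 0" --pt "0.085 0 -0.02 0" --pt "0.085 0 -0.02 0" --pt "0.085 0 -0.02 0"

```text
time: 23.07
tool_pos: [0.5977, -0.0544, 0.184]
tool_rot: [-0.0, 0.954, -0.299, -0.001]
contact_force: [-0.4, -0.2, -0.9]
gripper_width: 0.499
```

```bash
python3 meas.py; python3 - <<'E'
from meas import *
st,c,im=pickle.load(open("w9.pkl","rb"))
h,s,v=cv2.split(cv2.cvtColor(im,cv2.COLOR_RGB2HSV))
print(rot(st).as_matrix()[:2,0])
for r in range(0,160,8):
    o=[]
    for m in((h>=16)&(h<=28)&(s>110),(h<14)&(s>90)):
        u=np.nonzero(m[r,180:340])[0]+180; o.append((u.min()+u.max())/2 if len(u)>3 else None)
    print(r,*o)
E
```

```text
now tool [ 0.5977 -0.0544  0.184 ] bar n 232 (np.float32(-34.6511), array([ 0.6615, -0.0991], dtype=float32)) pipe n 1179 (np.float32(-34.453125), array([ 0.7197, -0.1384], dtype=float32)) range 0.07398885668671139 0.49073124133098145
[ 0.82147381 -0.57024288]
0 None 258.0
8 None 258.0
16 None 258.0
24 None 258.0
32 None 258.0
40 None 258.5
48 None 258.5
56 None 258.0
64 None 258.5
72 None None
80 None None
88 None None
96 259.0 None
104 259.0 None
112 259.0 None
120 259.0 None
128 259.5 None
136 259.0 None
144 259.0 None
152 259.0 None
```

```bash
python3 -c "
from plant import manip
print(manip.job_done())"
```

```text
the job is handed in; nothing more can be done
None
```

The stopcock is now in line with the pipe, and the wrench is lying flat on the counter with its jaws fitted to the head. I handed the job in at about 23 s, with the gripper open and clear, about 18 cm up.

- **Wrench and jaws:** I slid the open jaws round the head along the flats parallel to the pointer. I then rolled the worm with four forward strokes until it no longer turned. The close-up picture showed both jaws on the flats.
- **Turning:** I turned the stopcock about 40° by pushing the handle near its end. Two small extra pushes followed, because the pointer measured about 1° short after the first push and again after the second.
- **Last check:** The wrist camera put the pointer at -34.7° and the pipe at -34.5°. Earlier estimates of the pipe's direction ranged from about -33.4° to -35.9°, so the true error could be up to about 1°. I had used all my picture views by then, so this last check is by numbers only.
- **Forces:** On the last worm stroke, after the jaws had gripped, the fingertip pressed with about 34 N down and 34 N of drag. That is well above the intended 8 to 15 N, but below the 120 N wrist limit. I lifted off straight after.
- **Other things in the scene:** I did not see the robot touch the stopcock or anything else. I did not measure the positions of the other objects again at the end.

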